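# Start a headlamp cap on its bayonet and hold it half-way to the lock

### The job

Fit the large black cap to the open neck on the back of the headlamp: let its two lugs down through the slots, press it onto its sprung orange seal, and turn it clockwise (seen from above) half-way to its lock, until the bar of the cap lines up with the yellow marks, 45 degrees on from the slots. Do not let it click locked, and finish while still gripping the cap and holding it there, so that the seal can be checked all round before it is locked. Leave the smaller cap and everything else on the bench alone.

Things in the scene. Friction and masses are not known exactly. Their poses are not given: they have to be found in the camera images.
- cap: Large black bayonet cap, 0.11 kg, right side up on the bench. Origin on its axis at the foot of the skirt (bench level at the start), z up. Skirt z 0 to 15 mm, tapered from 58 mm across at the foot to 66 mm from z = 10 up; disc 100 mm across, z 15 to 21. A grip bar crosses it along its x, lugs under the bar's ends. Same after half a turn: either end may go to either slot.
- cap_bar (a point): Middle of the top of the large cap's grip bar, 46.5 mm above the cap's origin, axes as the cap's. The bar is 70 mm long along x, 14 mm thick along y, rises 25.5 mm from the disc, and has white paint at both ends.
- cap_lug (a point): Tip of one of the large cap's two lugs, at x = 41 mm, z = 4.5 mm in the cap's frame; the other is at x = -41 mm. Each sticks out 8 mm from the skirt along the bar's line, is 12 mm wide with a round nose and runs from z = 2 to 7 mm.
- small_cap: A smaller black cap for another lamp, of the same form: disc 72 mm across, bar 50 mm long. It and the large cap may lie in either place. Origin at the foot of its skirt. To be left alone.
- headlamp: Car headlamp held firmly lens down in grey foam, black back up; it does not move. In its frame x -165 to 160, y -126 to 318 mm, up to 195 mm high. Origin on the bench under the axis of the open neck, z up. Its other neck, at x = 12, y = 150 mm, already has its cap, with a bar up to z = 195 mm; all else is lower than the open neck.
- mouth (a point): Centre of the open neck at the top of its grey bayonet ledge, 175 mm above the bench; axes as the headlamp's, z up. The ledge is a ring 5 mm thick, bore 70 mm across, with two slots along +x and -x (white marks), each 19 mm wide, reaching 43 mm from the axis. The tube under it is 86 mm across inside and clear of the cap's depth.
- seal (a joint): Travel of the sprung orange seal ring, 44 to 49 mm from the neck's axis: 0 = free, standing 6 mm above the ledge top; grows as the cap's disc presses it down, about 1.5 N plus 1.5 N per mm; 0.006 = flush with the ledge, where the disc stops (cap origin 15 mm below mouth). It must give 3 mm or more (cap origin 12 mm below mouth) for the lugs to turn under the ledge, which then keeps them down.
- half (a point): Same point as mouth, x axis turned 45 degrees clockwise (seen from above) from the mouth's x, along the yellow marks. The cap's bar must end along this x, either way round. Stops prevent turning anticlockwise from the slots.
- latch_a (a joint): One of the two sprung lock pins (the other is opposite): 0 = at rest, grows to 0.0015 m as a lug pushes it outward. Turning clockwise from the slots (0 degrees), the yellow marks are at 45; at about 74 the lugs meet the pins, which click in behind them at about 89; locked is 90 (red marks).
- drill: Dark red cordless drill lying on its side, about 230 x 200 x 65 mm, 1.3 kg. Bystander. Origin under its motor.
- cutters: Side cutters with blue and red handles, 180 mm long, lying flat. Bystander. Origin under the pivot.
- led_module: Purple and black LED lamp module with a round fan, about 130 x 75 x 75 mm. Bystander.
- screwdriver: Screwdriver with a red handle, lying flat. Bystander.
- cup: Clear plastic cup, 72 mm across, 95 mm high. Bystander.
- bulb_box: Small cardboard bulb carton with a purple band, 58 x 58 x 86 mm. Bystander.
Things that resemble listed ones, but are neither listed nor needed, are in the scene too. Leave any green or turquoise look-alike of the cap alone.

How it is judged:
By the outcome, as a careful person would: the job done as asked, in the order asked, and still so for the second after the job is handed in, while the arm keeps its last pose, push and grip.
It also fails if it takes over 45 s, if anything falls off the work surface, if the arm or the gripper's body presses on something with over 40 N, if the wrist force passes 120 N, or if a joint passes its speed limit or range.

### The arm

A 7-joint arm with a two-finger parallel gripper is mounted at the origin on the work surface. World frame = base frame: x ahead of the robot, y to its left, z up, the work surface at z = 0. Lengths are in mm, angles in rad, forces in N, time in s.
With the tool pointing down it reaches from about 400 to 875 mm from the base axis. Payload 4.4 kg.
Tool frame: the origin (TCP) lies at the very end of the fingers, on their centre line; the grasp point (between the pads) lies 19 mm behind it; z points along the fingers, y is the line along which they close (so a half turn about z gives the same grasp; the last joint's range is limited). The gripper opens to 85 mm and grips with 20 to 120 N. Pads are 22 mm wide; open, the fingers measure 114 mm over their backs; the gripper's body (76 mm by 85 mm) begins 54 mm behind the grasp point. The pads swing forward as they close: fully open they stand 13 mm farther back than shut.
Start: joints at [1.178, 0.628, 0.038, 1.517, -0.027, 0.996, -0.02], TCP at [208.687, -615.603, 231.313] pointing down, gripper open.
Joint ranges: [-3.06, 3.06], [-0.37, 2.12], [-1.25, 1.32], [0.18, 2.47], [-1.1, 4.24], [0.23, 1.98], [-2.94, 2.94]. Speed limits (rad/s): [2.57, 2.57, 3.14, 3.14, 3.14, 3.14, 3.14].

### API

Orientations are given as [roll, pitch, yaw] about the fixed x, y, z axes, in that order (R = Rz(yaw) Ry(pitch) Rx(roll)).
In Python, from cell import ctrl gives the robot as it stands.
- The arm moves only by the tool step_arm, never from a script. Its argument "series" is a list that holds one entry, the list of rows, each a list of 7 numbers: the turn, a rotation vector about the tool's x, y, z as a fraction of full scale, then the shift along the tool's x, y, z as a fraction of full scale, then the closure, from 0 (fully open) to 1 (shut). In form: [[[ax, ay, az, tx, ty, tz, gripper], ...]]. A call has 1 to 12 rows; each row shifts and turns the commanded pose from where the row before left it, along the tool's axes as they then stand; what a row does not reach is not made up. Full scale, the value 1, is 150 mm for a shift and 45 degrees for a turn. A row lasts 1/10 s, in which the tool goes at most 50 mm and 8.59 degrees, less where a joint would pass 70% of its speed; a pose out of reach is approached as far as the arm can. A call with a number of a shift or a turn outside -1 to 1 is refused whole. A call with a gripper value outside its range is refused whole. The fingers move at their own pace and stop on an object; the grip force is fixed at half the most. Time passes only in rows, so rows that do not move let the fingers close. It gives the time, the measured TCP pose, the force, the opening and the grip force at its end, in the units of the state.
- ctrl.read_state(): the state, without advancing time (a new reading comes with each control period).
- ctrl.get_image(name): name is "scene" or "side" or "wrist"; returns a dict with "img" (384x512x3 uint8, red, green, blue), "fx", "fy", "cx", "cy" (pixels), "R" (3x3) and "t" (3): a world point X has camera coordinates R X + t. Camera axes: x right, y down, z forward; pixel columns grow to the right and rows downward; lengths in mm; the calibration is good to about 2 mm. A picture is of the moment at which its call begins. There is no depth.
- ctrl.finish_job(): hands the job in; it is judged then, once.
Trained networks look in a picture, given as the dict that the camera call returned (one of the last four; its "shot" number tells which), for a name from the list of things; names that differ only in an ending like _2 or _b are one class to them, and where a whole thing is asked for, a point or a joint stands for the part that bears it (a point fixed in the world has none). Each returns a list of dicts, best first, with "score" (0 to 1); they miss things now and then, are a little off and sometimes report something else, mostly with a low value. They report only what shows in the picture. A call takes as long as a camera call. They do not tell look-alikes from the thing itself.
- ctrl.recognise(picture, thing): "centre" ([column, row] in pixels, amid what is visible of it).
The state is a dict: "clock": time; "qpos": joint angles; "qd": joint speeds; "tau": joint torques, N m; "eef_pos": TCP position; "tool_rot": TCP orientation; "force": force on the tool from outside, world axes, zero at the start; "torque": the same for the moment, N m; "width": finger opening in mm; "gripper_force": force on a finger pad.
Only numpy, scipy, OpenCV 4.12 (cv2) and the standard library are available. Lean on these libraries where they do the work, as an engineer would, in place of code of your own. Each camera call takes 0.05 s, during which the arm holds its last target. There are 200 camera calls.

## Working session

There is one attempt and no reset: what is moved stays moved. The work goes in short steps, Python scripts to look and compute and a tool call to move; the robot and the scene stay as the last step left them, time stands still between calls to the robot, and variables do not carry over. Pictures are saved under pics/ and viewed, at most 10 in all, crops included, and the job is handed in when it is done.

Besides the shell and the picture viewer there is one more tool, called by a JSON object that holds its "fn" and its "kwargs". step_arm: Moves the arm, as the interface text tells. Shift numbers are shares of 150 mm and turn numbers shares of 45 degrees, none past 1 either way. Its arguments: {"type":"object","properties":{"series":{"type":"array","items":{"type":"array","items":{"type":"array","items":{"type":"number","minimum":-1,"maximum":1}}}}},"required":["series"]}

```bash
mkdir -p pics; ls
cat > h.py <<'E'
import numpy as np, cv2
from cell import ctrl
def grab(name,fn=None):
    p=ctrl.get_image(name)
    if fn: cv2.imwrite('pics/'+fn,p['img'][:,:,::-1])
    return p
def ray(p,uv):
    R=np.array(p['R']);t=np.array(p['t'])
    d=R.T@np.array([(uv[0]-p['cx'])/p['fx'],(uv[1]-p['cy'])/p['fy'],1]);return -R.T@t,d
def onz(p,uv,z):
    c,d=ray(p,uv);return c+d*(z-c[2])/d[2]
def proj(p,X):
    c=np.array(p['R'])@np.array(X)+np.array(p['t']);return [p['fx']*c[0]/c[2]+p['cx'],p['fy']*c[1]/c[2]+p['cy']]
E
python3 - <<'E'
from h import *
a=grab('scene');b=grab('side')
cv2.imwrite('pics/a.png',np.vstack([a['img'],b['img']])[:,:,::-1][:,:,:])
im=np.hstack([a['img'],b['img']])[:,:,::-1]
cv2.imwrite('pics/scene.png',cv2.resize(a['img'],(800,600),interpolation=cv2.INTER_CUBIC)[:,:,::-1])
cv2.imwrite('pics/side.png',cv2.resize(b['img'],(800,600),interpolation=cv2.INTER_CUBIC)[:,:,::-1])
for p in (a,b):
    print(np.round(-np.array(p['R']).T@np.array(p['t'])),p['fx'])
    for n,z in (('cap',20),('small_cap',20),('cap_bar',46),('headlamp',100),('seal',180)):
        for r in ctrl.recognise(p,n)[:4]: print(n,np.round(r['centre']),round(r['score'],2),np.round(onz(p,r['centre'],z)))
print(ctrl.read_state())
E
```

```text
pics
[1144. -972.  960.] 431.2330016104319
cap [292. 239.] 0.82 [ 637. -109.   20.]
cap [157. 211.] 0.76 [ 196. -270.   20.]
cap [250. 264.] 0.69 [ 599. -275.   20.]
cap [191. 214.] 0.62 [ 297. -213.   20.]
small_cap [231. 223.] 0.75 [ 436. -169.   20.]
cap_bar [291. 236.] 0.95 [ 641. -124.   46.]
cap_bar [196. 212.] 0.82 [ 329. -216.   46.]
cap_bar [251. 263.] 0.64 [ 611. -290.   46.]
cap_bar [155. 215.] 0.64 [ 231. -309.   46.]
headlamp [301. 171.] 0.86 [515. 125. 100.]
seal [158. 255.] 0.74 [ 488. -508.  180.]
seal [290. 158.] 0.6 [505.  66. 180.]
[-142.  968.  876.] 373.5527231261293
cap [309. 208.] 0.86 [ 302. -211.   20.]
cap [343. 208.] 0.8 [ 183. -283.   20.]
cap [256. 182.] 0.6 [ 592. -288.   20.]
cap [217. 195.] 0.47 [ 682. -107.   20.]
small_cap [273. 205.] 0.62 [ 436. -158.   20.]
cap_bar [344. 206.] 0.86 [ 175. -252.   46.]
cap_bar [311. 209.] 0.67 [ 278. -171.   46.]
cap_bar [257. 184.] 0.64 [ 559. -236.   46.]
cap_bar [216. 196.] 0.48 [654. -65.  46.]
headlamp [216. 241.] 0.69 [444. 223. 100.]
seal [227. 204.] 0.65 [463. 125. 180.]
seal [141. 238.] 0.35 [586. 397. 180.]
seal [214. 241.] 0.19 [390. 300. 180.]
{'clock': 0.6, 'qpos': array([ 1.17821344,  0.62837231,  0.03850463,  1.51740206, -0.02698304,
        0.99628653, -0.01995426]), 'qd': array([ 0.00043647, -0.00043805, -0.00087808,  0.00200445,  0.00046674,
        0.00149678,  0.00137416]), 'tau': array([-5.24272764e-04, -5.62982941e+01,  1.22498497e+00, -1.93699658e+01,
        1.09098686e-02,  1.86303339e-03,  2.14772413e-06]), 'eef_pos': array([ 208.67374287, -615.61487108,  231.33081427]), 'tool_rot': array([ 3.14154295e+00, -2.16049463e-05,  3.26809043e-01]), 'force': array([-0.3270954 ,  0.68741839,  0.29562696]), 'torque': array([-0.00925615,  0.00396469, -0.01604623]), 'gripper_force': 0.0, 'width': 85.66881002410628}
```

View pics/scene.png

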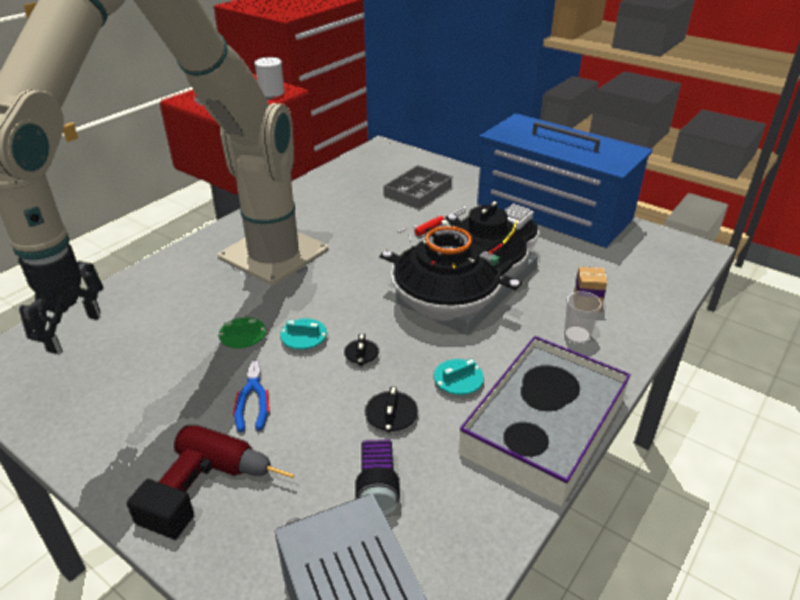

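View pics/side.png

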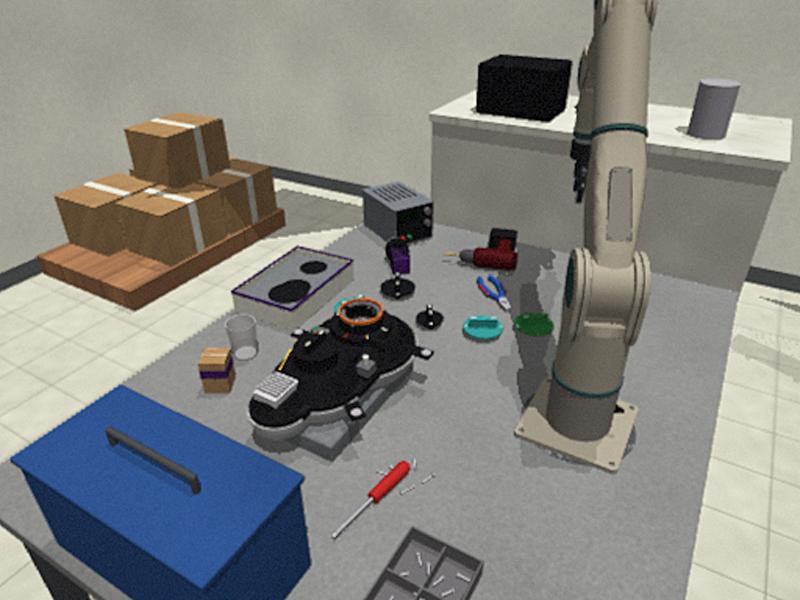

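The scene picture (800×600 px) shows two black caps: one at (361,350), about (436,-165) mm, and a visibly larger one at (391,410), about (600,-280) mm. The turquoise ones at (303,333) and (459,377) and the green one at (242,332) are look-alikes. The open neck with the orange seal is at (448,240). The larger black cap at (391,410) fits the description. In the side view the neck is at (360,312), with the caps at (397,287) (large) and (430,318) (small). I'll move to a viewing pose, then confirm.

{"fn": "step_arm", "kwargs": {"series": [[[0,0,0,0.28,-0.11,-0.06,0],[0,0,0,0.28,-0.11,-0.06,0],[0,0,0,0.28,-0.11,-0.06,0],[0,0,0,0.28,-0.11,-0.06,0],[0,0,0,0.28,-0.11,-0.06,0],[0,0,0,0.28,-0.11,-0.06,0],[0,0,0,0.28,-0.11,-0.06,0],[0,0,0,0.28,-0.11,-0.06,0],[0,0,0,0.28,-0.11,-0.06,0],[0,0,0,0.28,-0.11,-0.06,0],[0,0,0,0,0,0,0],[0,0,0,0,0,0,0]]]}}

```text
clock: 1.8
eef_pos: [554.5, -323.2, 321.3]
tool_rot: [3.142, -0.0, 0.33]
force: [-1.5, -1.7, -0.1]
width: 85.2
gripper_force: 0.0
```

Run:
```python
from h import *
w=grab('wrist');a=grab('scene')
np.save('w1.npy',w,allow_pickle=True)
c=a['img'][185:300,180:330]
c=cv2.resize(c,(800,600),interpolation=cv2.INTER_CUBIC)
cv2.imwrite('pics/w1.png',cv2.resize(w['img'],(800,600),interpolation=cv2.INTER_CUBIC)[:,:,::-1])
print(-np.array(w['R']).T@np.array(w['t']),np.array(w['R'])[2],w['fx'],w['cx'],w['cy'])
for n,z in (('cap',20),('cap_bar',46.5),('cap_lug',5),('small_cap',20),('seal',181)):
  for r in ctrl.recognise(w,n)[:4]: print(n,np.round(r['centre'],1),round(r['score'],2),np.round(onz(w,r['centre'],z)))
s=ctrl.read_state();print(s['clock'],s['eef_pos'],s['tool_rot'],s['force'])
```

```text
[ 616.64811396 -302.72301651  464.27958306] [-0.24611476 -0.08487461 -0.96551739] 304.17424466935347 256.7957292437397 187.20162711856412
cap [127.2  39.9] 0.94 [ 640. -112.   20.]
cap [175.1 321.7] 0.8 [ 232. -286.   20.]
cap [164.9 271. ] 0.78 [ 321. -246.   20.]
cap [231.4 112. ] 0.58 [ 596. -272.   20.]
cap_bar [172.8 323.9] 0.89 [ 249. -285.   46.]
cap_bar [130.7  37.1] 0.74 [ 644. -127.   46.]
cap_bar [226.7 114.6] 0.7 [ 592. -269.   46.]
cap_bar [113.9 261.5] 0.46 [ 329. -171.   46.]
cap_lug [177.1 323.4] 0.86 [ 216. -290.    5.]
cap_lug [230.  113.6] 0.85 [ 593. -270.    5.]
cap_lug [162.4 278.1] 0.76 [ 296. -243.    5.]
cap_lug [128.8  39.5] 0.62 [ 642. -107.    5.]
small_cap [136.4 191.9] 0.63 [ 437. -171.   20.]
2.15 [ 552.61963074 -325.55225471  321.29077671] [3.14154408e+00 3.58419997e-04 3.24833845e-01] [0.21236803 0.34272235 0.42342113]
```

View pics/w1.png

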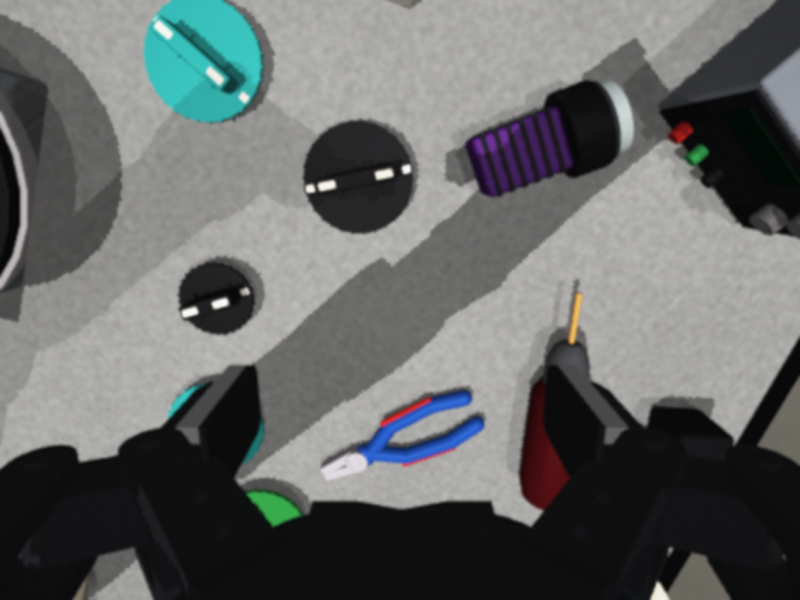

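The wrist view shows the large black cap at (358,177), with its bar nearly along image x and white paint at its ends. The smaller black cap is at (218,297), next to turquoise and green look-alikes. The cap at (358,177) has the bigger disc (109 px across against 76), so it is the large one. Next I measure its centre and bar yaw.

```bash
cat >> h.py <<'E'
def circ(P):
    A=np.c_[2*P,np.ones(len(P))];s=np.linalg.lstsq(A,(P**2).sum(1),rcond=None)[0]
    return s[:2],np.sqrt(s[2]+s[:2]@s[:2])
E
python3 - <<'E'
from h import *
p=np.load('w1.npy',allow_pickle=True).item();im=p['img']
g=im.max(2)
cx,cy=229,113
m=(g<75).astype(np.uint8)
n,l,st,ce=cv2.connectedComponentsWithStats(m)
k=np.argmin([abs(c[0]-cx)+abs(c[1]-cy)+(s[4]<300)*999 for c,s in zip(ce,st)]);print(st[k],ce[k])
mm=cv2.morphologyEx((l==k).astype(np.uint8),cv2.MORPH_CLOSE,np.ones((9,9)))
cs=max(cv2.findContours(mm,0,1)[0],key=len)[:,0]
P=np.array([onz(p,c,21)[:2] for c in cs])
for i in range(4):
    c,r=circ(P);e=abs(np.hypot(*(P-c).T)-r);P=P[e<max(1.5,2*np.median(e))]
print('disc',c,r,len(P))
w=(im.min(2)>170).astype(np.uint8);w[:, :185]=0;w[:,275:]=0;w[:90]=0;w[135:]=0
n,l,st,ce=cv2.connectedComponentsWithStats(w)
for s,q in zip(st[1:],ce[1:]):print(s,q,'z46',onz(p,q,46.5)[:2],'z21',onz(p,q,21)[:2])
E
```

```text
[ 194   77   71   72 3646] [229.06280856 112.60175535]
disc [ 592.97227464 -269.63355985] 48.571718651409405 197
[269  90   6   9  39] [272.1025641   93.33333333] z46 [ 637.46970391 -317.17054834] z21 [ 638.74059067 -318.05238191]
[268 101   7   6  26] [271.         103.57692308] z46 [ 624.77781975 -320.14557762] z21 [ 625.27403236 -321.20899796]
[258 106   5   5  24] [259.91666667 107.91666667] z46 [ 614.77156409 -308.06890967] z21 [ 614.65702517 -308.39520679]
[240 109  11   6  46] [245.30434783 111.06521739] z46 [ 604.63471548 -290.96727876] z21 [ 603.90145403 -290.24974415]
[265 112  10  23 138] [270.35507246 123.36231884] z46 [ 600.29267252 -327.92810305] z21 [ 599.29438593 -329.46654517]
[204 116  10   6  46] [208.60869565 118.39130435] z46 [ 579.6757686  -247.41225198] z21 [ 577.41908865 -244.03625049]
[196 119   5   4  20] [198.  120.5] z46 [ 572.41563921 -234.71902909] z21 [ 569.71582297 -230.56827173]
```

Run:
```python
from h import *
s=ctrl.read_state();print(s['clock'],s['eef_pos'],s['tool_rot'],s['qpos'])
for nm,o in (('scene',(311.7,136)),('side',(330*.64,340*.64))):
    p=grab(nm);hsv=cv2.cvtColor(p['img'],cv2.COLOR_RGB2HSV)
    m=cv2.inRange(hsv,(5,150,120),(16,255,255));n,l,st,ce=cv2.connectedComponentsWithStats(m)
    k=1+np.argmax(st[1:,4]);x,y,w,h,a=st[k];print(st[k])
    P=np.argwhere(l==k)[:,::-1];q=[x+w/2-.5,y+h/2-.5]
    M=onz(p,q,179);O=onz(p,o,190);d=(O-M)[:2];print(nm,M,O,np.hypot(*d),'xaxis yaw',np.degrees(np.arctan2(d[1],d[0])-np.arctan2(150,12)))
    i=p['img'][y-25:y+45,x-30:x+w+60];
    cv2.imwrite('pics/m_%s.png'%nm,cv2.resize(i,None,fx=6,fy=6,interpolation=cv2.INTER_CUBIC)[:,:,::-1])
```

```text
2.15 [ 552.61963074 -325.55225471  321.29077671] [3.14154408e+00 3.58419997e-04 3.24833845e-01] [ 0.47761715  0.53949478  0.01840115  1.42019324 -0.00989528  1.18220596
 -0.74880603]
[273 145  29  17 147]
scene [477.59079333  88.7618759  179.        ] [493.95892982 222.02946132 190.        ] 134.26900318350087 xaxis yaw -2.4281687253602615
[217 191  28  17  97]
side [472.31288902  89.96338133 179.        ] [456.45952266 222.41820567 190.        ] 133.400186339578 xaxis yaw 11.399119839244102
```

{"fn": "step_arm", "kwargs": {"series": [[[0,0,0,0.185,-0.135,0,0],[0,0,0,0.185,-0.135,0,0],[0,0,-0.188,0,0,0.1,0],[0,0,-0.188,0,0,0.1,0],[0,0,-0.188,0,0,0.1,0],[0,0,-0.188,0,0,0.1,0],[0,0,-0.188,0,0,0.1,0],[0,0,-0.188,0,0,0.1,0],[0,0,-0.188,0,0,0.1,0],[0,0,-0.188,0,0,0.1,0],[0,0,-0.188,0,0,0.1,0],[0,0,-0.188,0,0,0.1,0]]]}}

```text
clock: 3.45
eef_pos: [592.9, -268.8, 170.8]
tool_rot: [3.141, 0.0, 1.809]
force: [-0.6, -0.8, -0.8]
width: 85.5
gripper_force: 0.0
```

{"fn": "step_arm", "kwargs": {"series": [[[0,0,-0.187,0,0,0,0],[0,0,-0.187,0,0,0,0],[0,0,0,0,0,0,0],[0,0,0,0,0,0,0],[0,0,0,0,0,0,0]]]}}

```text
clock: 3.95
eef_pos: [593.1, -268.5, 171.5]
tool_rot: [-3.142, 0.0, 2.094]
force: [-1.0, 0.1, -0.7]
width: 85.2
gripper_force: 0.0
```

Run:
```python
from h import *
w=grab('wrist','w2r.png');np.save('w2.npy',w,allow_pickle=True)
im=w['img'].copy();s=ctrl.read_state();print(s['clock'],s['eef_pos'],s['tool_rot'],s['qpos'])
for X in [(592.3,-269.4,46.5),(592.3+17.5,-269.4-30.3,46.5),(592.3-17.5,-269.4+30.3,46.5),s['eef_pos']]:
    q=proj(w,X);print(np.round(q));cv2.circle(im,tuple(int(round(v)) for v in q),2,(255,0,0),-1)
cv2.imwrite('pics/w2.png',cv2.resize(im,(800,600),interpolation=cv2.INTER_CUBIC)[:,:,::-1])
wh=(im.min(2)>170).astype(np.uint8)
n,l,st,ce=cv2.connectedComponentsWithStats(wh)
for t,q in zip(st[1:],ce[1:]):
    if t[4]>15:print(t,np.round(q,1),'z46',onz(w,q,46.5)[:2],'z21',onz(w,q,21)[:2])
```

```text
4.0 [ 593.11652812 -268.42978067  171.5054723 ] [-3.14158513e+00  4.27849727e-04  2.09510556e+00] [ 0.634454    0.72605387 -0.43750884  1.56565048  0.35887984  0.93013953
  0.60180574]
[256. 180.]
[256. 216.]
[256. 141.]
[258. 237.]
[81  0  8  4 22] [84.1  1.4] z46 [ 404.05208565 -212.18726493] z21 [ 389.25007922 -212.187589  ]
[145   0  10   9  74] [149.5   3.9] z46 [ 449.0485821  -188.25803866] z21 [ 438.52908766 -185.98091434]
[97  5  8  8 38] [100.6   7.6] z46 [ 416.85350088 -209.83356472] z21 [ 403.26986074 -209.60987692]
[457   4   7   8  39] [459.3   7.7] z46 [661.29992289 -68.88967669] z21 [670.98131035 -55.25174695]
[68  8  8  5 27] [71.7 10. ] z46 [ 397.81514007 -222.76140664] z21 [ 382.41953644 -223.76811771]
[471   8  10   6  34] [475.5  10.6] z46 [673.68765822 -64.07643422] z21 [684.54804026 -49.98040729]
[87 11 11 12 68] [91.3 15.9] z46 [ 412.74548151 -218.96439922] z21 [ 398.77086332 -219.6097326 ]
[   67    14   218   218 15826] [169. 111.] z46 [ 497.66374731 -254.30249527] z21 [ 491.77116927 -258.31110872]
[70 17 14 13 99] [77.3 22.4] z46 [ 404.85222325 -228.88459487
[... 3585 characters left out ...]
  289.7] z46 [ 725.72472422 -324.08667144] z21 [ 741.53769982 -334.73694801]
[ 83 270   8   7  36] [ 85.9 273.1] z46 [ 493.95925349 -435.83767726] z21 [ 487.71410269 -457.12378239]
[389 274   7   4  22] [392.  275.2] z46 [ 757.67217264 -286.7064407 ] z21 [ 776.52572566 -293.79907836]
[154 294  14  10  75] [159.8 299. ] z46 [ 569.83852628 -426.23486032] z21 [ 570.81513542 -446.60702365]
[158 298  64  29 656] [188.1 312.4] z46 [ 601.7223677  -426.07728393] z21 [ 605.73350049 -446.43445003]
[167 324  10   7  35] [171.7 327. ] z46 [ 594.90465258 -450.62102078] z21 [ 598.26691382 -473.31412091]
[444 371  23  13 193] [455.5 378.3] z46 [ 895.26090258 -355.14938663] z21 [ 927.20937258 -368.75603671]
```

View pics/w2.png

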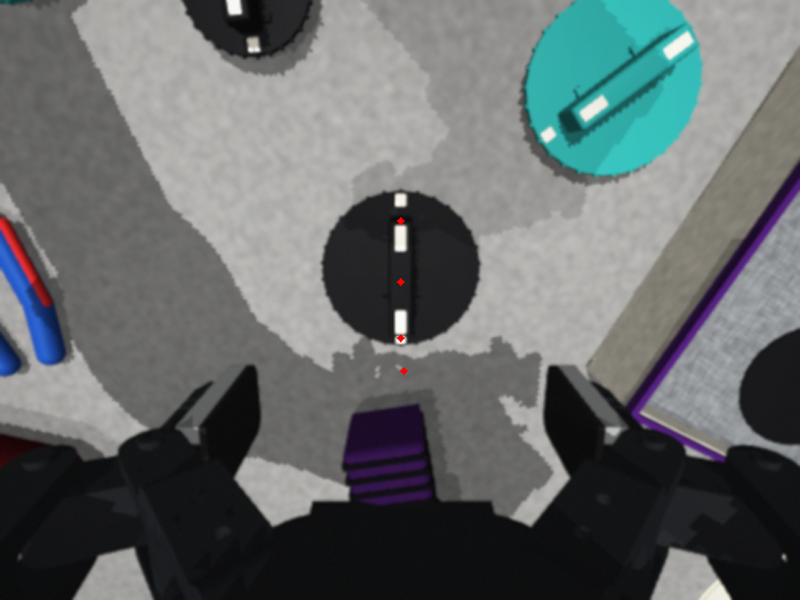

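The predicted cap axis and bar (red dots) fall on the large cap at (400,268), with the bar lined up with the tool's x. Descending and gripping.

{"fn": "step_arm", "kwargs": {"series": [[[0,0,0,-0.004,-0.009,0.245,0],[0,0,0,0,0,0.245,0],[0,0,0,0,0,0.245,0],[0,0,0,0,0,0.245,0],[0,0,0,0,0,0,0.5],[0,0,0,0,0,0,0.5],[0,0,0,0,0,0,0.5],[0,0,0,0,0,0,0.5]]]}}

```text
clock: 4.8
eef_pos: [593.9, -270.1, 26.8]
tool_rot: [3.139, 0.003, 2.097]
force: [0.4, -0.1, -0.2]
width: 42.8
gripper_force: 0.0
```

{"fn": "step_arm", "kwargs": {"series": [[[0,0,0,0,0,0,1],[0,0,0,0,0,0,1],[0,0,0,0,0,0,1],[0,0,0,0,0,0,1],[0,0,0,0,0,0,1],[0,0,0,0,0,0,1]]]}}

```text
clock: 5.4
eef_pos: [593.0, -269.9, 25.6]
tool_rot: [3.141, 0.002, 2.097]
force: [-0.8, 0.3, 5.6]
width: 12.7
gripper_force: 59.5
```

{"fn": "step_arm", "kwargs": {"series": [[[0,0,0,0,0,-0.2,1],[0,0,0,0,0,-0.22,1],[0,0,-0.18,0,0,-0.22,1],[0,0,-0.18,0,0,-0.22,1],[0,0,-0.18,0,0,-0.22,1],[0,0,-0.18,0,0,-0.22,1],[0,0,-0.18,0,0,-0.22,1],[0,0,-0.18,0,0,-0.22,1],[0,0,-0.18,0,0,-0.22,1],[0,0,-0.18,0,0,0,1]]]}}

```text
clock: 6.4
eef_pos: [594.4, -269.6, 323.4]
tool_rot: [-3.138, 0.008, -3.05]
force: [0.6, 0.1, -1.2]
width: 12.7
gripper_force: 58.9
```

{"fn": "step_arm", "kwargs": {"series": [[[0,0,0,-0.005,0.25,0,1],[0,0,0,-0.005,0.25,0,1],[0,0,0,-0.005,0.25,0,1],[0,0,0,-0.005,0.25,0,1],[0,0,0,-0.005,0.25,0,1],[0,0,0,-0.005,0.25,0,1],[0,0,0,-0.005,0.25,0,1],[0,0,0,-0.005,0.25,0,1],[0,0,0,-0.005,0.25,0,1],[0,0,0,-0.005,0.2,0,1],[0,0,0,0,0,0,1],[0,0,0,0,0,0,1]]]}}

```text
clock: 7.6
eef_pos: [567.5, 97.5, 318.1]
tool_rot: [-3.141, -0.001, -3.053]
force: [-0.3, -0.2, -1.1]
width: 13.0
gripper_force: 58.9
```

Run:
```python
from h import *
w=grab('wrist');w=grab('wrist','w3r.png');np.save('w3.npy',w,allow_pickle=True)
s=ctrl.read_state();print(s['clock'],s['eef_pos'],s['tool_rot'],s['qpos'],s['force'],s['width'])
cv2.imwrite('pics/w3.png',cv2.resize(w['img'],(800,600),interpolation=cv2.INTER_CUBIC)[:,:,::-1])
```

```text
7.7 [568.04158207  95.50840307 317.89820727] [-3.14017053e+00 -7.41677102e-04 -3.05707157e+00] [ 0.30269259  0.54367317 -0.83667764  1.59614346  0.42670335  1.19517103
  1.03331381] [-0.46247138 -0.48695177 -1.25808319] 12.497344151976609
```

View pics/w3.png

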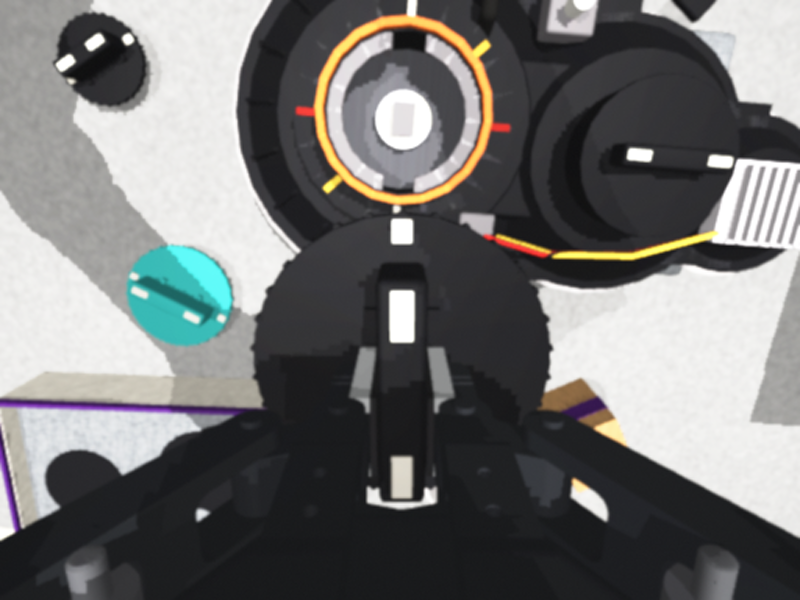

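The open neck is centred near (404,110), with slot marks at (412,5) and (396,208), yellow marks at (481,47) and (332,184), and red marks at (305,111) and (500,127). The cap is held upright, with its bar along image vertical at column 402. Next: fit the ring and marks, and measure the held cap's offset.

Run:
```python
from h import *
p=np.load('w3.npy',allow_pickle=True).item();im=p['img']
s=ctrl.read_state();T=s['eef_pos'];print('TCP',T,np.degrees(s['tool_rot'][2]))
hsv=cv2.cvtColor(im,cv2.COLOR_RGB2HSV)
m=cv2.inRange(hsv,(5,140,120),(19,255,255));m[150:]=0
n,l,st,ce=cv2.connectedComponentsWithStats(m);k=1+np.argmax(st[1:,4]);mm=(l==k).astype(np.uint8);print(st[k])
co,hi=cv2.findContours(mm,cv2.RETR_CCOMP,1)
co=sorted(co,key=lambda c:-cv2.contourArea(c))[:2]
for c in co:
    P=np.array([onz(p,q,181)[:2] for q in c[:,0]])
    for i in range(4):
        C,r=circ(P);e=abs(np.hypot(*(P-C).T)-r);P=P[e<max(.8,2*np.median(e))]
    print('ring z181',C,r,len(P))
P=np.array([onz(p,q,181)[:2] for q in np.argwhere(mm)[:,::-1]]);
def cen(mask,x,y,w=9):
    x=int(x*.64);y=int(y*.64);t=np.zeros_like(mask);t[max(0,y-w):y+w+1,x-w:x+w+1]=mask[max(0,y-w):y+w+1,x-w:x+w+1]
    return np.argwhere(t)[:,::-1].mean(0), int((t>0).sum())
white=cv2.inRange(hsv,(0,0,150),(180,40,255));yel=cv2.inRange(hsv,(21,140,120),(34,255,255));red=cv2.inRange(hsv,(0,150,100),(4,255,255))
for nm,ma,a,b,off in (('white',white,(412,5),(396,208),0),('yellow',yel,(481,47),(332,184),45),('red',red,(305,111),(500,127),90)):
    A,na=cen(ma,*a,w=6 if nm=='white' else 9);B,nb=cen(ma,*b,w=3 if nm=='white' else 9)
    for z in (175,):
        X,Y=onz(p,A,z)[:2],onz(p,B,z)[:2];d=X-Y
        print(nm,A,na,B,nb,'mid',(X+Y)/2,np.hypot(*d),'yaw',np.degrees(np.arctan2(d[1],d[0])))
z0=T[2]-25.6
for q,z in (((402,316),46.5),((401,477),46.5),((402,232),21)):
    A,na=cen(white,*q,w=20);X=onz(p,A,z0+z)
    d=X-T;print(np.round(A,1),na,'world',X,'dist',np.hypot(d[0],d[1]),'ang',np.degrees(np.arctan2(d[1],d[0])))
```

```text
TCP [568.04158207  95.50840307 317.89820727] -175.15729886982757
[206  14 105 112 672]
ring z181 [475.14578818  88.0733994 ] 44.47633596564816 485
white [263.29032258   4.5       ] 62 [253.5 133.5] 16 mid [474.30918355  88.05914397] 107.15956835394589 yaw -179.6643226341893
yellow [305.48571429  32.13333333] 105 [214.05617978 115.48314607] 89 mid [476.67730087  88.32966164] 106.52858864386666 yaw 135.5662957529286
red [194.53846154  70.78461538] 65 [320.33898305  81.06779661] 59 mid [477.31420409  87.91100478] 111.80618809350736 yaw -89.52747676416291
[256.8 202.2] 554 world [541.27712228  92.87967746 338.79820727] dist 26.893242757434145 ang -174.3905701298727
[256.4 311. ] 580 world [594.59455023  97.26252131 338.79820727] dist 26.610844569889576 ang 3.779530460865026
[256.7 146.8] 255 world [521.42065791  91.09287535 313.29820727] dist 46.829557490053226 ang -174.58958204536768
```

{"fn": "step_arm", "kwargs": {"series": [[[0,0,0.096,0,0,0,1],[0,0,0,0.203,-0.015,0,1],[0,0,0,0.203,-0.015,0.1,1],[0,0,0,0.202,-0.014,0.16,1],[0,0,0,0,0,0.18,1],[0,0,0,0,0,0.18,1],[0,0,0,0,0,0,1],[0,0,0,0,0,0,1],[0,0,0,0,0,0,1]]]}}

```text
clock: 8.6
eef_pos: [478.0, 89.6, 226.5]
tool_rot: [3.141, 0.002, -3.132]
force: [-0.4, 0.0, -0.6]
width: 12.5
gripper_force: 58.9
```

Run:
```python
from h import *
s=ctrl.read_state();T=s['eef_pos'];y=s['tool_rot'][2];print(s['clock'],T,s['tool_rot'],np.degrees(y),s['qpos'],s['force'])
tx=np.array([np.cos(y),np.sin(y),0])
out=[]
for nm in ('scene','side'):
    p=grab(nm);im=cv2.resize(p['img'],None,fx=8,fy=8,interpolation=cv2.INTER_CUBIC)
    def dr(c,r,z,col):
        a=np.linspace(0,6.283,60);pts=np.array([proj(p,[c[0]+r*np.cos(t),c[1]+r*np.sin(t),z]) for t in a])
        cv2.polylines(im,[np.int32((pts+.5)*8)],True,col,1)
    z0=T[2]-25.6;c=T+1.3*tx
    dr(c,50,z0+21,(255,0,255));dr((475.6,88.1),49,181,(0,255,0))
    u,v=np.int32(np.array(proj(p,[475.6,88.1,195]))*8);out.append(im[v-240:v+240,u-200:u+200])
cv2.imwrite('pics/f1.png',np.hstack(out)[:,:,::-1])
```

```text
8.6 [477.96353368  89.63074696 226.53881219] [ 3.14097924e+00  2.20647509e-03 -3.13162521e+00] -179.42890745545364 [ 0.31070642  0.50171106 -0.79940264  1.95507583  0.4663848   0.87487753
  0.84637971] [-0.40456409  0.03002679 -0.6079363 ]
```

View pics/f1.png

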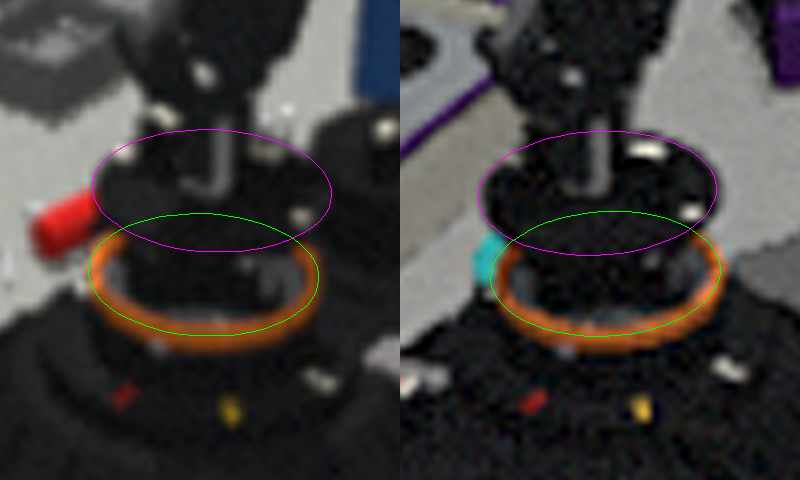

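In both views the predicted ring outline (green) and cap disc outline (magenta) match the image sideways to about 1 mm. The cap sits above the neck, ready to go in. I'll let the arm settle before the descent.

{"fn": "step_arm", "kwargs": {"series": [[[0,0,0,0,0,0,1],[0,0,0,0,0,0,1],[0,0,0,0,0,0,1]]]}}

```text
clock: 9.0
eef_pos: [476.9, 89.6, 225.6]
tool_rot: [-3.142, 0.0, -3.131]
force: [0.3, -0.0, -1.1]
width: 12.9
gripper_force: 58.9
```

Run:
```python
from h import *
for i in range(5):
    p=ctrl.get_image('wrist');s=ctrl.read_state();print(s['eef_pos'],np.degrees(s['tool_rot']))
```

```text
[476.8917197   89.65281535 225.48022996] [-1.79998538e+02  1.71654766e-02 -1.79365912e+02]
[476.83278277  89.65646717 225.40090739] [-1.79999453e+02  7.24571548e-03 -1.79364754e+02]
[476.80574397  89.65820678 225.35578214] [-1.79998717e+02  2.39578173e-03 -1.79363575e+02]
[476.81201813  89.63778847 225.3462706 ] [-1.79998729e+02  1.82818449e-03 -1.79364236e+02]
[476.79812839  89.64488268 225.31412258] [-1.79998780e+02 -1.62795411e-03 -1.79364704e+02]
```

{"fn": "step_arm", "kwargs": {"series": [[[0,0,0,0,-0.01,0.08,1],[0,0,0,0,0,0.08,1],[0,0,0,0,0,0,1],[0,0,0,0,0,0,1],[0,0,0,0,0,0.02,1],[0,0,0,0,0,0.02,1],[0,0,0,0,0,0,1],[0,0,0,0,0,0,1],[0,0,0,0,0,0,1]]]}}

```text
clock: 10.15
eef_pos: [477.0, 88.2, 195.5]
tool_rot: [3.142, 0.0, -3.131]
force: [0.1, -0.6, -1.8]
width: 12.5
gripper_force: 58.9
```

The lugs are about 3 mm into the slots with no contact force. Pressing on.

{"fn": "step_arm", "kwargs": {"series": [[[0,0,0,0,0,0.02,1],[0,0,0,0,0,0.02,1],[0,0,0,0,0,0.018,1],[0,0,0,0,0,0,1],[0,0,0,0,0,0,1],[0,0,0,0,0,0,1],[0,0,0,0,0,0,1]]]}}

```text
clock: 10.85
eef_pos: [477.2, 88.2, 187.2]
tool_rot: [-3.141, 0.001, -3.131]
force: [-1.3, -0.3, 6.2]
width: 12.5
gripper_force: 60.0
```

About 7.5 N on the seal, so it has given about 4 mm. Press slightly more, then turn clockwise.

{"fn": "step_arm", "kwargs": {"series": [[[0,0,0,0,0,0.004,1],[0,0,0.1,0,0,0,1],[0,0,0.1,0,0,0,1],[0,0,0.1,0,0,0,1],[0,0,0,0,0,0,1],[0,0,0,0,0,0,1]]]}}

```text
clock: 11.45
eef_pos: [477.8, 88.5, 186.8]
tool_rot: [3.141, 0.002, 2.917]
force: [-0.3, -0.7, 7.1]
width: 12.6
gripper_force: 60.2
```

Run:
```python
from h import *
s=ctrl.read_state();print(s['eef_pos'],np.degrees(s['tool_rot']),s['force'],s['torque'],s['width'],s['qpos'][6])
```

```text
[477.75664324  88.53958304 186.83189166] [1.79959411e+02 1.26528726e-01 1.67117987e+02] [-0.28034145 -0.65511076  7.0823823 ] [-0.10370234  0.10537315 -0.14981258] 12.613239122183273 0.601521876481995
```

{"fn": "step_arm", "kwargs": {"series": [[[0,0,0.14,0,0,0,1],[0,0,0.14,0,0,0,1],[0,0,0.14,0,0,0,1],[0,0,0.14,0,0,0,1],[0,0,0.14,0,0,0,1],[0,0,0,0,0,0,1],[0,0,0,0,0,0,1],[0,0,0,0,0,0,1],[0,0,0,0,0,0,1],[0,0,0,0,0,0,1]]]}}

```text
clock: 12.45
eef_pos: [477.8, 88.6, 186.8]
tool_rot: [3.14, 0.001, 2.367]
force: [0.4, -0.5, 7.0]
width: 13.0
gripper_force: 60.2
```

Run:
```python
from h import *
w=grab('wrist');np.save('w4.npy',w,allow_pickle=True)
s=ctrl.read_state();print(s['clock'],s['eef_pos'],np.degrees(s['tool_rot']),s['force'],s['torque'],s['width'],s['gripper_force'])
cv2.imwrite('pics/w4.png',cv2.resize(w['img'],(800,600),interpolation=cv2.INTER_CUBIC)[:,:,::-1])
```

```text
12.5 [477.83254317  88.58284757 186.83656571] [1.79883117e+02 7.38451137e-02 1.35601223e+02] [-0.27238184  0.18614832  7.32388292] [-0.04765994  0.13382651 -0.15114655] 12.6324666507079 60.151294469833374
```

View pics/w4.png

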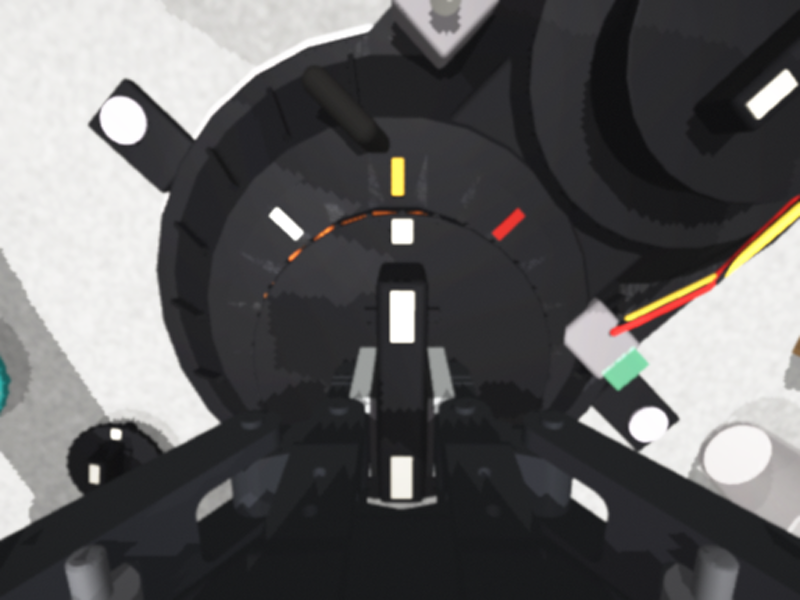

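The bar points straight at the yellow mark (398,177). The white mark (286,224) and the red mark (508,224) are level, so the angle is right. The cap sits about 1.3 mm to the right of the neck axis, so I nudge it to centre and hold.

{"fn": "step_arm", "kwargs": {"series": [[[0,0,0,0,-0.008,0,1],[0,0,0,0,0,0,1],[0,0,0,0,0,0,1],[0,0,0,0,0,0,1],[0,0,0,0,0,0,1],[0,0,0,0,0,0,1]]]}}

```text
clock: 13.1
eef_pos: [477.7, 88.5, 187.1]
tool_rot: [3.137, 0.002, 2.367]
force: [0.6, 1.7, 6.6]
width: 12.6
gripper_force: 60.1
```

Run:
```python
from h import *
w=grab('wrist');im=w['img'];hsv=cv2.cvtColor(im,cv2.COLOR_RGB2HSV)
def c(m,x0,x1,y0,y1):
    t=np.argwhere(m[y0:y1,x0:x1])[:,::-1];return t.mean(0)+[x0,y0],len(t)
print('yel',c(cv2.inRange(hsv,(21,140,120),(34,255,255)),240,270,90,135))
print('red',c(cv2.inRange(hsv,(0,150,100),(4,255,255)),300,350,120,165))
wh=cv2.inRange(hsv,(0,0,150),(180,40,255))
print('white',c(wh,160,205,125,165),'disc',c(wh,245,270,136,160),'bar',c(wh,240,275,180,225))
s=ctrl.read_state();print(s['clock'],s['eef_pos'],np.degrees(s['tool_rot']),s['force'],s['torque'],s['width'],s['gripper_force'])
```

```text
yel (array([254.02325581, 112.66976744]), 215)
red (array([325.22580645, 142.84946237]), 186)
white (array([182.84259259, 142.58333333]), 216) disc (array([256.72246696, 147.40088106]), 227) bar (array([256.69398907, 202.21129326]), 549)
13.15 [477.71737184  88.48779743 187.02720676] [1.79768302e+02 8.68720930e-02 1.35636480e+02] [0.25097175 0.95954939 6.10474132] [ 0.17340591 -0.05708788 -0.1270573 ] 12.535029410625718 60.08370101451874
```

The cap stays put, seated against its own fit, so I take the nudge back to leave no side load. The angle still reads level to about 0.1 degrees.

{"fn": "step_arm", "kwargs": {"series": [[[0,0,0,0,0.008,0.003,1],[0,0,0,0,0,0,1],[0,0,0,0,0,0,1],[0,0,0,0,0,0,1],[0,0,0,0,0,0,1]]]}}

```text
clock: 13.65
eef_pos: [477.8, 88.5, 186.4]
tool_rot: [3.14, 0.001, 2.367]
force: [-0.4, -0.8, 7.0]
width: 12.6
gripper_force: 60.3
```

Run:
```python
from h import *
s=ctrl.read_state();print(s['clock'],s['eef_pos'],np.degrees(s['tool_rot']),s['force'],s['torque'],s['width'],s['gripper_force'])
if 4<s['force'][2]<15 and abs(np.degrees(s['tool_rot'][2])-135.6)<1: print(ctrl.finish_job())
```

```text
13.65 [477.76586109  88.5184721  186.39904021] [1.79895157e+02 7.61081076e-02 1.35618734e+02] [-0.35955033 -0.79915359  7.01377428] [-0.04539244  0.187678   -0.07150625] 12.61599652934854 60.25995969772339
the job is handed in; nothing more can be done
None
```

The large black cap is in the open neck, pressed onto its seal (about 7 N) and turned clockwise until its bar lines up with the yellow marks; it is not locked, it is still gripped and held there, and I handed the job in at 13.65 s.

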